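# Feel for the heavy blank and present it over the notebook

### The arm

A 6-joint arm with a two-finger parallel gripper is mounted at the origin on a cart in front of the work surface, level with it; the furniture and walls round the work are solid. World frame = base frame: x ahead of the robot, y to its left, z up, the work surface at z = 0. Lengths are in m, angles in rad, forces in N, time in s.
With the tool pointing down it reaches from about 0.35 to 0.975 m from the base axis. Payload 4.9 kg.
Tool frame: the origin (TCP) lies between the finger pads; the fingertips stand 25 mm ahead of it and the grasp point (between the pads) lies 6 mm ahead of it; z points along the fingers, y is the direction in which the jaws open and shut (so a half turn about z gives the same grasp; the last joint's range is limited). The gripper opens to 85 mm and grips with 20 to 120 N. Pads are 22 mm wide; open, the fingers measure 114 mm over their backs; the gripper's body (76 mm by 85 mm) begins 54 mm behind the grasp point. The pads swing forward as they close: fully open they stand 13 mm farther back than shut.
Start: joints at [-1.352, 0.053, 1.613, -0, 1.476, -0.119], TCP at [0.207, -0.59, 0.256] pointing down, gripper open.
Joint ranges: [-3.01, 3.01], [-1.01, 2.22], [0.06, 2.58], [-1.02, 4.17], [0.09, 2.62], [-3.14, 3.14]. Speed limits (rad/s): [2.57, 2.57, 3.14, 3.14, 3.14, 3.14].

### API

Orientations are given as a rotation vector (axis times angle).
In Python, from plant import bot gives the robot as it stands. The module is installed in compiled form; this text tells all that it offers.
- The arm moves only by the tool apply_moves, never from a script. Its argument "rows" is a list of rows, each a list of 3 entries, a list of its own where there are three numbers: the shift along the tool's x, y, z in mm, then the turn, a rotation vector about the tool's x, y, z in rad, then the closure in counts, from 0 (fully open) to 255 (shut). In form: [[[dx, dy, dz], [wx, wy, wz], fingers], ...]. A call has 1 to 10 rows; each row shifts and turns the commanded pose from where the row before left it, along the tool's axes as they then stand; what a row does not reach is not made up. A row lasts 1/8 s, in which the tool goes at most 62.5 mm and 10.7 degrees, less where a joint would pass 70% of its speed; a pose out of reach is approached as far as the arm can. A call with a gripper value outside its range is refused whole. The fingers move at their own pace and stop on an object; "force" is the grip in N (left out, the last holds). Time passes only in rows, so rows that do not move let the fingers close. It gives the time, the measured TCP pose, the force and the opening at its end, in the units of the state.
- bot.get_obs(): the state, without advancing time (a new reading comes with each control period).
- bot.camera(name): name is "scene" or "top"; returns the picture (400x640x3 uint8, red, green, blue); there is no depth.
- bot.calibration(name): a dict with "intrinsics" (3x3 intrinsics, pixels), "world_to_cam" (4x4, takes a point from world to camera coordinates). Camera axes: x right, y up, looking along -z (the intrinsics and any distortion apply to the point x, -y, -z); pixel columns grow to the right and rows downward; lengths in m; the calibration is good to about 2 mm. A picture is of the moment at which its call begins. calibration takes no time and is no camera call.
- bot.job_done(): hands the job in, once; it reports no verdict.
The state is a dict: "clock": time; "qpos": joint angles; "dq": joint speeds; "tau": joint torques, N m; "eef_pos": TCP position; "tool_rot": TCP orientation; "wrist_force": force on the tool from outside, world axes, zero at the start; "wrist_torque": the same for the moment, N m; "gripper_width": finger opening in m.
Only numpy, scipy, OpenCV 4.12 (cv2) and the standard library are available. Lean on these libraries where they do the work, as an engineer would, in place of code of your own. Each camera call takes 0.05 s, during which the arm holds its last target.

### The job

Two identical-looking turned metal blanks lie on the table in front of the press, but one hides a heavy core. Lift each in turn about five centimetres clear of the table for a second to feel its weight, set the lighter one back flat where it lay (set down, not dropped), and present the heavier one: finish still holding it level in the gripper over the middle of the closed notebook, about ten centimetres above its cover. Leave the dish, the roll of black tape and the tweezers where they are; the program ends while the heavy blank is held, and it is not put down.

Things in the scene. Friction and masses are not known exactly. Their poses are not given: they have to be found in the camera images.
- blank_e: Blank: one of two outwardly identical turned discs of dull bare aluminium, 55 mm in diameter and 14 mm thick with a small dimple in the middle of the top, lying flat on the table between the robot and the press; one of the two weighs about 0.09 kg, the other, with a dense core inside, about 0.4 kg, and which is which cannot be seen. Origin: centre of its underside; z up through the top
- blank_k: Blank: one of two outwardly identical turned discs of dull bare aluminium, 55 mm in diameter and 14 mm thick with a small dimple in the middle of the top, lying flat on the table between the robot and the press; one of the two weighs about 0.09 kg, the other, with a dense core inside, about 0.4 kg, and which is which cannot be seen. Origin: centre of its underside; z up through the top
- notebook_top (a point): middle of the top cover of a closed brown notebook lying fixed on the table to the left of the blanks; the cover is 210 x 152 mm and about 10 mm above the table. x runs along its 210 mm side, z up
- dish: shallow clear dish, 55 mm across, 13 mm high, between the blanks and the press; bystander. Origin: centre of the underside
- tape_roll: roll of black tape lying flat, 55 mm across, 19 mm high, between the blanks and the press; bystander. Origin: centre of the underside
- tweezers: black bent tweezers lying to the right of the blanks, 30 x 128 x 9 mm, long along their y; bystander. Origin: middle of the underside
Things that resemble listed ones, but are neither listed nor needed, are in the scene too. Leave any green or pink look-alike of the blank_e alone. What is shaped like the blank_k but red is not meant.

How it is judged:
By the outcome, as a careful person would: the job done as asked, in the order asked, and still so for the second after the job is handed in, while the arm keeps its last pose, push and grip.
It also fails if it takes over 70 s, if anything falls off the work surface, if the arm or the gripper's body presses on something with over 40 N, if the wrist force passes 120 N, or if a joint passes its speed limit or range.

## Working session

There is one attempt and no reset: what is moved stays moved. The work goes in short steps, Python scripts to look and compute and a tool call to move; the robot and the scene stay as the last step left them, time stands still between calls to the robot, and variables do not carry over. Pictures are saved under pics/ and viewed, and the job is handed in when it is done.

Besides the shell and the picture viewer there is one more tool, called after "Call:" in YAML: its name, and indented under it one key for each argument. apply_moves: Moves the arm, as the interface text tells. Its arguments: {"type":"object","properties":{"rows":{"type":"array"},"force":{"type":"number"}},"required":["rows"]}

```bash
mkdir -p pics; python3 - <<'E'
from plant import bot
import cv2,numpy as np
for n in("scene","top"):
    cv2.imwrite(f"pics/{n}0.png",bot.camera(n)[:,:,::-1]); c=bot.calibration(n)
    print(n,{k:np.round(v,4).tolist() if not isinstance(v,str) else v for k,v in c.items()})
print(bot.get_obs())
E
```

```text
scene {'intrinsics': [[461.3843, 0.0, 316.5527], [0.0, 461.3843, 195.4636], [0.0, 0.0, 1.0]], 'world_to_cam': [[0.8136, -0.5812, -0.0154, -0.4739], [0.3279, 0.4368, 0.8377, -0.1418], [-0.4801, -0.6866, 0.5459, -1.2474], [0.0, 0.0, 0.0, 1.0]]}
top {'intrinsics': [[407.8788, 0.0, 325.5405], [0.0, 407.8788, 199.5061], [0.0, 0.0, 1.0]], 'world_to_cam': [[-0.0192, -0.9998, -0.0073, -0.114], [0.9913, -0.02, 0.1299, -0.5056], [-0.13, -0.0047, 0.9915, -1.135], [0.0, 0.0, 0.0, 1.0]]}
{'clock': 0.1, 'qpos': array([-1.35198070e+00,  5.33182905e-02,  1.61420636e+00,  1.27353446e-05,
        1.47601061e+00, -1.18995134e-01]), 'dq': array([ 0.00012483, -0.00132337, -0.00361193, -0.00023392, -0.00013405,
        0.00157528]), 'tau': array([-1.06982105e-03, -3.94898772e+01, -3.71366394e+01, -2.57369038e-04,
        3.84859362e-03,  2.09302634e-06]), 'eef_pos': array([ 0.2070274 , -0.5891441 ,  0.25513923]), 'tool_rot': array([-3.09497292e+00, -5.27784280e-01,  1.32264652e-04]), 'wrist_force': array([ 0.0463854 ,  0.82246615, -0.13175221]), 'wrist_torque': array([-0.00024354,  0.00011222, -0.00595546]), 'gripper_width': 0.08539468802612585}
```

View pics/scene0.png

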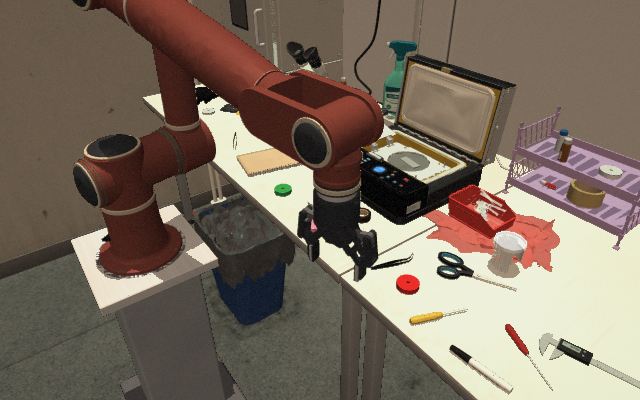

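View pics/top0.png

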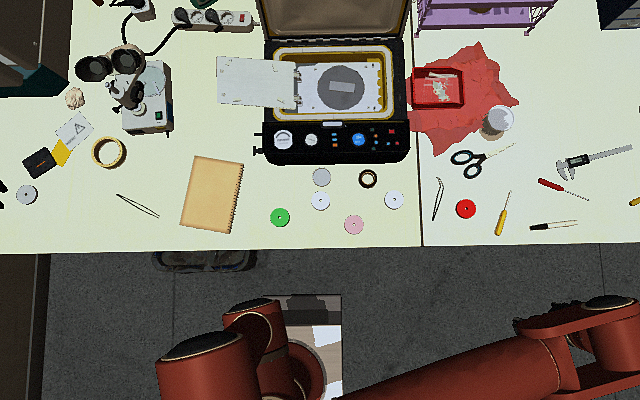

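The top view shows discs at (321,177), (320,200) and (394,200), the tape roll at (368,179), the notebook near (212,194), and green, pink and red look-alikes. I'll zoom in to tell the dish from the blanks.

```bash
cat > h.py <<'E'
import numpy as np
from plant import bot
def pix2w(n,u,v,z):
    c=bot.calibration(n);K=np.array(c["intrinsics"]);T=np.array(c["world_to_cam"])
    d=np.linalg.inv(K)@[u,v,1];d=np.array([d[0],-d[1],-d[2]])
    R=T[:3,:3];o=-R.T@T[:3,3];w=R.T@d
    return o+w*(z-o[2])/w[2]
def w2pix(n,p):
    c=bot.calibration(n);K=np.array(c["intrinsics"]);T=np.array(c["world_to_cam"])
    q=T[:3,:3]@p+T[:3,3];q=K@[q[0],-q[1],-q[2]];return q[:2]/q[2]
E
python3 - <<'E'
import cv2
from h import *
im=cv2.imread("pics/top0.png")
cv2.imwrite("pics/z1.png",cv2.resize(im[150:250,170:420],None,fx=3.2,fy=3.2,interpolation=cv2.INTER_CUBIC))
for n,p in dict(d=(321,177),a=(320,200),b=(394,200),nb=(212,194),tape=(368,179)).items(): print(n,pix2w("top",*p,.014).round(3))
E
```

```text
d [ 0.572 -0.112  0.014]
a [ 0.505 -0.108  0.014]
b [ 0.5   -0.323  0.014]
nb [0.529 0.207 0.014]
tape [ 0.564 -0.249  0.014]
```

View pics/z1.png

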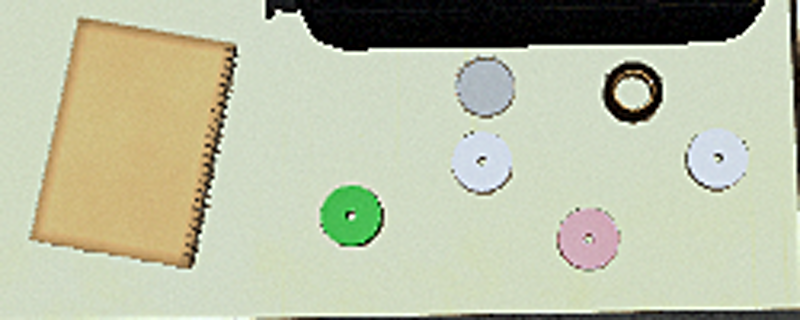

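Blanks are the two whitish dimpled discs, at top-view pixels of about (320.5,200) and (394,199.5). The plain grey disc at (321,177) is the dish. Next I'll get accurate centres.

```bash
cat >> h.py <<'E'
import cv2
def blob(im,u,v,r=14):
    x0,y0=int(u)-r,int(v)-r; c=im[y0:y0+2*r+1,x0:x0+2*r+1].astype(int)
    m=((c[...,0]-c[...,1])>2).astype(np.uint8)   # bluish (BGR) vs greenish table
    n,l,s,ce=cv2.connectedComponentsWithStats(m); i=1+np.argmax(s[1:,4])
    mm=(l==i).astype(np.uint8);cs,_=cv2.findContours(mm,cv2.RETR_EXTERNAL,cv2.CHAIN_APPROX_NONE)
    f=np.zeros_like(mm);cv2.drawContours(f,cs,-1,1,-1);M=cv2.moments(f,True)
    return x0+M['m10']/M['m00'],y0+M['m01']/M['m00'],M['m00'],s[i]
E
python3 - <<'E'
from h import *
im=cv2.imread("pics/top0.png")
for p in((320,200),(394,200),(321,177)):
    b=blob(im,*p,11);print(b,pix2w("top",b[0],b[1],.012).round(4), im[p[1]+4,p[0]+4],im[p[1]+4,p[0]+15])
# notebook
hs=cv2.cvtColor(im,cv2.COLOR_BGR2HSV)
m=((hs[...,0]<25)&(hs[...,1]>60)).astype(np.uint8);m[:150]=0;m[245:]=0;m[:,:170]=0;m[:,250:]=0
n,l,s,ce=cv2.connectedComponentsWithStats(m);i=1+np.argmax(s[1:,4]);pts=np.argwhere(l==i)[:,::-1].astype(np.float32)
r=cv2.minAreaRect(pts);print(r);
for q in cv2.boxPoints(r):print(q,pix2w("top",*q,.01).round(3))
print(pix2w("top",*r[0],.01))
E
```

```text
(320.15867158671585, 200.12177121771217, 271.0, array([  2,   2,  19,  19, 263], dtype=int32)) [ 0.5045 -0.1082  0.012 ] [230 217 209] [196 221 211]
(393.72527472527474, 199.05128205128204, 273.0, array([  2,   1,  19,  19, 266], dtype=int32)) [ 0.5033 -0.3223  0.012 ] [230 218 207] [192 221 210]
(321.1853448275862, 176.83620689655172, 232.0, array([  3,   2,  17,  18, 231], dtype=int32)) [ 0.5733 -0.1124  0.012 ] [195 184 174] [197 219 209]
((211.82191467285156, 194.20147705078125), (53.061771392822266, 72.3941421508789), 11.003539085388184)
[178.86987 224.66914] [0.441 0.303 0.01 ]
[192.68771 153.60594] [0.652 0.268 0.01 ]
[244.77396 163.73381] [0.618 0.113 0.01 ]
[230.95612 234.79701] [0.409 0.151 0.01 ]
[0.52862066 0.20889257 0.01      ]
```

Call:
apply_moves:
  rows:
    - [[0,0,0],[0,0,0.169],0]
    - [[0,0,0],[0,0,0.169],0]
    - [[37,-33,0],[0,0,0],0]
    - [[37,-33,0],[0,0,0],0]
    - [[37,-33,0],[0,0,0],0]
    - [[37,-33,0],[0,0,0],0]
    - [[37,-33,0],[0,0,0],0]
    - [[37,-33,0],[0,0,0],0]
    - [[37,-33,0],[0,0,0],0]
    - [[37,-36,0],[0,0,0],0]
  force: 80

```text
clock: 1.35
eef_pos: [0.504, -0.3214, 0.2558]
tool_rot: [-3.141, 0.001, 0.001]
wrist_force: [0.5, -0.2, 0.4]
gripper_width: 0.0854
```

Call:
apply_moves:
  rows:
    - [[0,0,0],[0,0,0],0]
    - [[0,0,0],[0,0,0],0]

```text
clock: 1.6
eef_pos: [0.5028, -0.3228, 0.2558]
tool_rot: [-3.141, -0.0, 0.002]
wrist_force: [-1.0, -0.1, 1.3]
gripper_width: 0.0856
```

Call:
apply_moves:
  rows:
    - [[0,0,40],[0,0,0],0]
    - [[0,0,40],[0,0,0],0]
    - [[0,0,40],[0,0,0],0]
    - [[0,0,40],[0,0,0],0]
    - [[0,0,30],[0,0,0],0]
    - [[0,0,0],[0,0,0],0]
    - [[0,0,0],[0,0,0],0]

```text
clock: 2.48
eef_pos: [0.5033, -0.324, 0.0677]
tool_rot: [3.14, -0.002, 0.002]
wrist_force: [-0.1, -1.0, 0.5]
gripper_width: 0.0851
```

```bash
python3 - <<'E'
from h import *
a=bot.camera("scene")[:,:,::-1];b=bot.camera("top")[:,:,::-1]
z=lambda i:cv2.resize(i,(400,400),interpolation=cv2.INTER_CUBIC)
u,v=w2pix("scene",np.array([.503,-.322,.02])).astype(int);p,q=w2pix("top",np.array([.503,-.322,.02])).astype(int)
print(u,v,p,q)
cv2.imwrite("pics/z2.png",np.hstack([z(a[v-50:v+50,u-50:u+50]),z(b[q-50:q+50,p-50:p+50])]))
E
```

```text
361 232 394 198
```

View pics/z2.png

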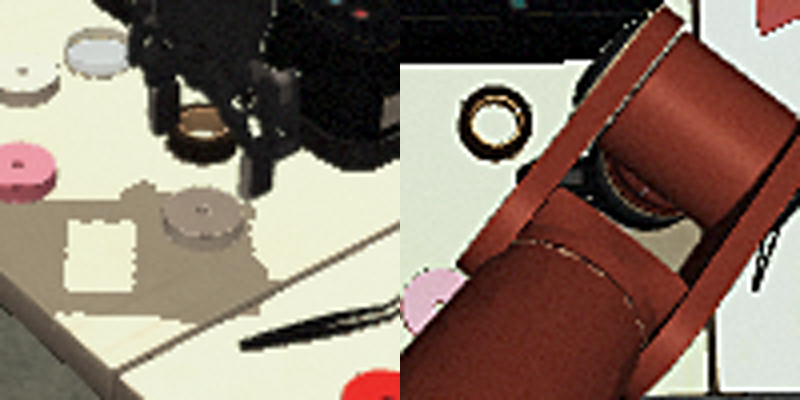

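The gripper sits directly over blank B: its dimple is at about (362,234) in the scene view, as predicted. Both surroundings are clear. Descending and gripping.

Call:
apply_moves:
  rows:
    - [[0,0,15],[0,0,0],0]
    - [[0,0,15],[0,0,0],0]
    - [[0,0,9],[0,0,0],0]
    - [[0,0,0],[0,0,0],0]
    - [[0,0,0],[0,0,0],0]

```text
clock: 3.2
eef_pos: [0.5034, -0.3228, 0.0274]
tool_rot: [3.141, -0.0, 0.0]
wrist_force: [1.0, -0.4, -0.2]
gripper_width: 0.0853
```

Call:
apply_moves:
  rows:
    - [[0,0,0],[0,0,0],60]
    - [[0,0,0],[0,0,0],80]
    - [[0,0,0],[0,0,0],100]
    - [[0,0,0],[0,0,0],130]
    - [[0,0,0],[0,0,0],255]
    - [[0,0,0],[0,0,0],255]
    - [[0,0,0],[0,0,0],255]
    - [[0,0,0],[0,0,0],255]

```text
clock: 4.2
eef_pos: [0.5037, -0.3231, 0.0287]
tool_rot: [3.141, -0.0, 0.001]
wrist_force: [-2.1, 1.5, 7.2]
gripper_width: 0.0511
```

```bash
cat > look.py <<'E'
import sys
from h import *
name=sys.argv[1];P=np.array([float(x) for x in sys.argv[2:5]])
a=bot.camera("scene")[:,:,::-1];b=bot.camera("top")[:,:,::-1]
z=lambda i:cv2.resize(i,(400,400),interpolation=cv2.INTER_CUBIC)
u,v=w2pix("scene",P).astype(int);p,q=w2pix("top",P).astype(int)
print("scene crop origin",u-40,v-40,"top",p-40,q-40,"scale 5")
cv2.imwrite(f"pics/{name}.png",np.hstack([z(a[v-40:v+40,u-40:u+40]),z(b[q-40:q+40,p-40:p+40])]))
o=bot.get_obs();print({k:np.round(o[k],4) for k in("clock","eef_pos","tool_rot","wrist_force","wrist_torque","gripper_width","dq")})
E
python3 look.py z3 .503 -.322 .02
```

```text
scene crop origin 321 192 top 354 158 scale 5
{'clock': np.float64(4.3), 'eef_pos': array([ 0.5037, -0.3231,  0.0287]), 'tool_rot': array([ 3.141e+00, -3.000e-04,  1.200e-03]), 'wrist_force': array([-1.9476,  1.5956,  6.433 ]), 'wrist_torque': array([0.3903, 0.2984, 0.0647]), 'gripper_width': np.float64(0.0515), 'dq': array([-0.0006,  0.0004,  0.0005,  0.0002, -0.0007, -0.0004])}
```

View pics/z3.png

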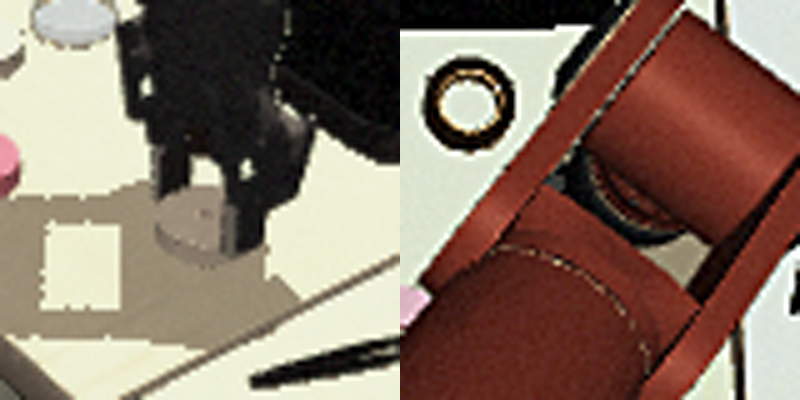

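```bash
python3 - <<'E'
from h import *
print(pix2w("scene",362,234.6,.0135), pix2w("scene",361.7,234,.0135))
for p in([.503,-.322,.014],[.503,-.3495,.014],[.492,-.3495,.014],[.514,-.3495,.014],[.4755,-.322,.014]):
    print(p,(w2pix("scene",np.array(p))-[321,192])*5)
E
```

```text
[ 0.50373458 -0.32406799  0.0135    ] [ 0.50479912 -0.3215464   0.0135    ]
[0.503, -0.322, 0.014] [201.54821371 210.89730785]
[0.503, -0.3495, 0.014] [234.65719437 236.1650437 ]
[0.492, -0.3495, 0.014] [219.050559   243.83216122]
[0.514, -0.3495, 0.014] [250.13158531 228.5628943 ]
[0.4755, -0.322, 0.014] [162.52397319 229.62908026]
```

Blank is centred in the jaws. Lifting 51 mm and holding for over a second.

Call:
apply_moves:
  rows:
    - [[0,0,-6],[0,0,0],255]
    - [[0,0,-12],[0,0,0],255]
    - [[0,0,-15],[0,0,0],255]
    - [[0,0,-12],[0,0,0],255]
    - [[0,0,-6],[0,0,0],255]
    - [[0,0,0],[0,0,0],255]
    - [[0,0,0],[0,0,0],255]
    - [[0,0,0],[0,0,0],255]
    - [[0,0,0],[0,0,0],255]
    - [[0,0,0],[0,0,0],255]

```text
clock: 5.55
eef_pos: [0.5031, -0.3226, 0.0781]
tool_rot: [-3.141, 0.0, 0.001]
wrist_force: [0.3, 0.2, -0.8]
gripper_width: 0.0512
```

Call:
apply_moves:
  rows:
    - [[0,0,0],[0,0,0],255]
    - [[0,0,0],[0,0,0],255]
    - [[0,0,0],[0,0,0],255]
    - [[0,0,0],[0,0,0],255]
    - [[0,0,0],[0,0,0],255]

```text
clock: 6.18
eef_pos: [0.5032, -0.3227, 0.0783]
tool_rot: [3.142, -0.0, -0.0]
wrist_force: [-0.9, -0.7, -1.5]
gripper_width: 0.0514
```

```bash
python3 look.py z4 .503 -.322 .06; python3 - <<'E'
from h import *
F=[]
for i in range(3):
    bot.camera("top");o=bot.get_obs();F.append(np.r_[o["wrist_force"],o["tau"][1:3]])
print(np.round(F,2))
E
```

```text
scene crop origin 321 180 top 356 156 scale 5
{'clock': np.float64(6.275), 'eef_pos': array([ 0.5032, -0.3227,  0.0783]), 'tool_rot': array([-3.1416e+00,  3.0000e-04,  1.0000e-04]), 'wrist_force': array([-0.3431,  0.1753, -0.7562]), 'wrist_torque': array([-0.0061,  0.0054, -0.0289]), 'gripper_width': np.float64(0.0513), 'dq': array([ 0.0016, -0.0005, -0.0015, -0.0012, -0.0016, -0.0004])}
[[  0.25  -0.24  -1.36 -40.15 -32.97]
 [  0.15  -0.52  -0.11 -40.15 -32.97]
 [  0.13   0.89  -1.04 -40.15 -32.97]]
```

View pics/z4.png

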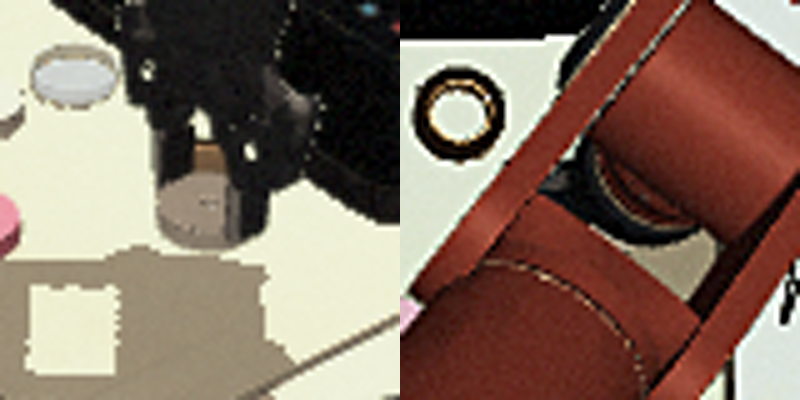

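B reads −0.9 N on average (about 0.09 kg), so it is the light one. It is level in the jaws. Setting it back gently.

Call:
apply_moves:
  rows:
    - [[0,0,8],[0,0,0],255]
    - [[0,0,13],[0,0,0],255]
    - [[0,0,13],[0,0,0],255]
    - [[0,0,8],[0,0,0],255]
    - [[0,0,4],[0,0,0],255]
    - [[0,0,2],[0,0,0],255]
    - [[0,0,1],[0,0,0],255]
    - [[0,0,0],[0,0,0],255]
    - [[0,0,0],[0,0,0],255]

```text
clock: 7.55
eef_pos: [0.5033, -0.3228, 0.0297]
tool_rot: [3.141, -0.0, 0.001]
wrist_force: [-0.2, -0.7, -1.0]
gripper_width: 0.0511
```

Call:
apply_moves:
  rows:
    - [[0,0,1],[0,0,0],255]
    - [[0,0,0.5],[0,0,0],255]
    - [[0,0,0],[0,0,0],255]
    - [[0,0,0],[0,0,0],255]

```text
clock: 8.05
eef_pos: [0.5034, -0.3229, 0.0288]
tool_rot: [3.141, -0.0, 0.0]
wrist_force: [-1.7, 3.1, 4.6]
gripper_width: 0.0513
```

Contact with the table (+4.6 N). Opening gradually.

Call:
apply_moves:
  rows:
    - [[0,0,0],[0,0,0],95]
    - [[0,0,0],[0,0,0],85]
    - [[0,0,0],[0,0,0],70]
    - [[0,0,0],[0,0,0],40]
    - [[0,0,0],[0,0,0],0]
    - [[0,0,0],[0,0,0],0]
    - [[0,0,0],[0,0,0],0]

```text
clock: 8.93
eef_pos: [0.5032, -0.3227, 0.0278]
tool_rot: [3.142, -0.0, 0.0]
wrist_force: [-0.6, -0.7, 0.4]
gripper_width: 0.0854
```

Call:
apply_moves:
  rows:
    - [[0,0,-10],[0,0,0],0]
    - [[0,0,-20],[0,0,0],0]
    - [[0,0,-40],[0,0,0],0]
    - [[0,0,-40],[0,0,0],0]
    - [[0,-43,0],[0,0,0],0]
    - [[0,-43,0],[0,0,0],0]
    - [[0,-43,0],[0,0,0],0]
    - [[0,-43,0],[0,0,0],0]
    - [[0,-42,0],[0,0,0],0]
    - [[0,0,0],[0,0,0],0]

```text
clock: 10.18
eef_pos: [0.5035, -0.1067, 0.1394]
tool_rot: [3.141, 0.006, 0.003]
wrist_force: [0.3, -0.6, 0.4]
gripper_width: 0.0851
```

Call:
apply_moves:
  rows:
    - [[0,0,0],[0,0,0],0]

```text
clock: 10.3
eef_pos: [0.5038, -0.1092, 0.1392]
tool_rot: [3.14, 0.0, 0.003]
wrist_force: [0.0, -0.0, -0.6]
gripper_width: 0.0855
```

```bash
python3 look.py z5 .503 -.322 .01; python3 - <<'E'
from h import *
im=bot.camera("top")[:,:,::-1]
b=blob(im,394,200,11);print(b,pix2w("top",b[0],b[1],.012).round(4))
cv2.imwrite("pics/t5.png",im)
cv2.imwrite("pics/s5.png",bot.camera("scene")[:,:,::-1])
E
```

```text
scene crop origin 321 195 top 353 159 scale 5
{'clock': np.float64(10.4), 'eef_pos': array([ 0.5036, -0.1098,  0.1386]), 'tool_rot': array([ 3.1409e+00, -2.1000e-03,  1.7000e-03]), 'wrist_force': array([ 0.103 , -0.0455, -0.5327]), 'wrist_torque': array([ 0.0183, -0.0118,  0.0323]), 'gripper_width': np.float64(0.0856), 'dq': array([-0.0054,  0.008 ,  0.0022,  0.0018, -0.0018,  0.0016])}
(394.23985239852396, 199.02952029520296, 271.0, array([  2,   1,  19,  19, 265], dtype=int32)) [ 0.5034 -0.3238  0.012 ]
```

View pics/z5.png

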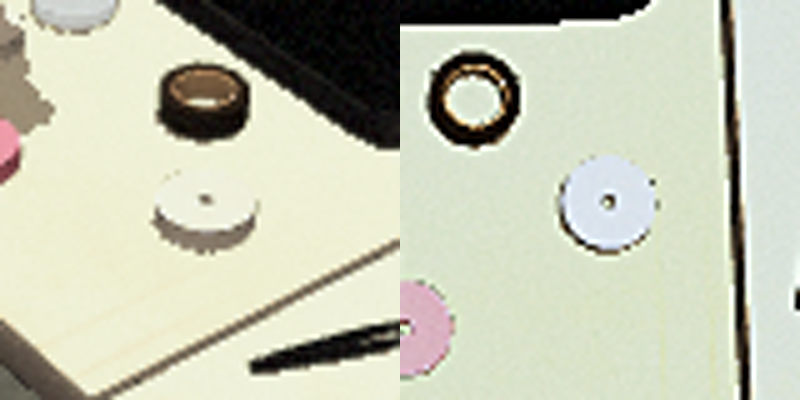

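View pics/s5.png

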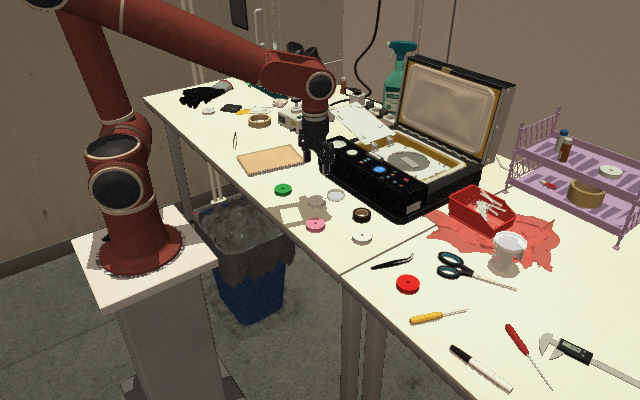

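The light blank lies flat at (0.503,−0.324), within 1.5 mm of where it was. Now the other blank.

Call:
apply_moves:
  rows:
    - [[1,-1,30],[0,0,0],0]
    - [[0,0,30],[0,0,0],0]
    - [[0,0,20],[0,0,0],0]
    - [[0,0,15],[0,0,0],0]
    - [[0,0,10],[0,0,0],0]
    - [[0,0,5],[0,0,0],0]
    - [[0,0,0],[0,0,0],0]

```text
clock: 11.38
eef_pos: [0.5044, -0.1079, 0.0279]
tool_rot: [3.142, -0.001, 0.0]
wrist_force: [0.5, -0.6, -0.0]
gripper_width: 0.0855
```

Call:
apply_moves:
  rows:
    - [[0,0,0],[0,0,0],60]
    - [[0,0,0],[0,0,0],80]
    - [[0,0,0],[0,0,0],90]
    - [[0,0,0],[0,0,0],100]
    - [[0,0,0],[0,0,0],255]
    - [[0,0,0],[0,0,0],255]
    - [[0,0,0],[0,0,0],255]
    - [[0,0,0],[0,0,0],255]
  force: 100

```text
clock: 12.38
eef_pos: [0.5047, -0.1074, 0.0294]
tool_rot: [-3.141, 0.0, 0.0]
wrist_force: [-3.6, 3.6, 10.0]
gripper_width: 0.0502
```

```bash
python3 look.py z6 .504 -.108 .02
```

```text
scene crop origin 276 157 top 280 159 scale 5
{'clock': np.float64(12.475), 'eef_pos': array([ 0.5047, -0.1074,  0.0294]), 'tool_rot': array([-3.1406e+00,  3.0000e-04, -0.0000e+00]), 'wrist_force': array([-4.9445,  3.5209, 11.0451]), 'wrist_torque': array([ 0.6883,  0.6484, -0.0079]), 'gripper_width': np.float64(0.05), 'dq': array([ 0.    ,  0.0014,  0.0009, -0.0015, -0.0008, -0.0007])}
```

View pics/z6.png

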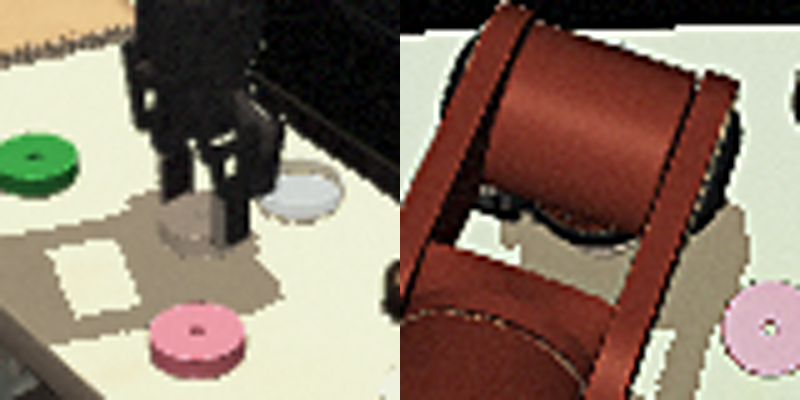

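Call:
apply_moves:
  rows:
    - [[0,0,-5],[0,0,0],255]
    - [[0,0,-12],[0,0,0],255]
    - [[0,0,-17],[0,0,0],255]
    - [[0,0,-12],[0,0,0],255]
    - [[0,0,-6],[0,0,0],255]
    - [[0,0,0],[0,0,0],255]
    - [[0,0,0],[0,0,0],255]
    - [[0,0,0],[0,0,0],255]
    - [[0,0,0],[0,0,0],255]
    - [[0,0,0],[0,0,0],255]

```text
clock: 13.72
eef_pos: [0.5041, -0.1077, 0.0796]
tool_rot: [-3.141, 0.0, 0.001]
wrist_force: [0.2, -0.5, -3.3]
gripper_width: 0.0502
```

Call:
apply_moves:
  rows:
    - [[0,0,0],[0,0,0],255]
    - [[0,0,0],[0,0,0],255]
    - [[0,0,0],[0,0,0],255]
    - [[0,0,0],[0,0,0],255]
    - [[0,0,0],[0,0,0],255]
    - [[0,0,0],[0,0,0],255]

```text
clock: 14.48
eef_pos: [0.5042, -0.1077, 0.0798]
tool_rot: [-3.142, 0.0, -0.0]
wrist_force: [-0.5, 0.4, -4.2]
gripper_width: 0.0503
```

```bash
python3 look.py z7 .504 -.108 .06; python3 - <<'E'
from h import *
F=[]
for i in range(3):
    bot.camera("top");o=bot.get_obs();F.append(o["wrist_force"])
print(np.round(F,2))
E
```

```text
scene crop origin 275 146 top 279 158 scale 5
{'clock': np.float64(14.575), 'eef_pos': array([ 0.5042, -0.1077,  0.0798]), 'tool_rot': array([-3.1416e+00,  3.0000e-04,  1.0000e-04]), 'wrist_force': array([ 0.1395, -0.4256, -4.434 ]), 'wrist_torque': array([-0.0079, -0.0196, -0.018 ]), 'gripper_width': np.float64(0.0501), 'dq': array([ 0.0009,  0.0008,  0.0003, -0.0001, -0.0004, -0.0015])}
[[-0.04  1.25 -4.77]
 [-0.   -0.38 -3.55]
 [-0.06  0.34 -3.48]]
```

View pics/z7.png

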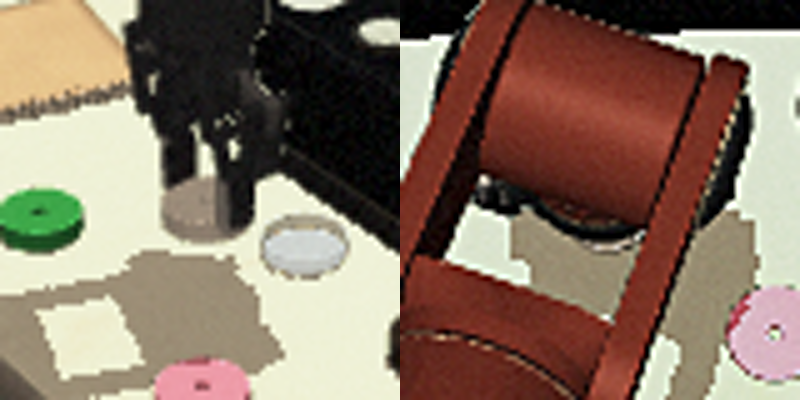

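A reads about −4 N, so it is the heavy one, and it is held level. The blank's underside is about 29 mm below the TCP. The target TCP is therefore (0.529, 0.209, 0.139), with the underside 100 mm above the cover.

Call:
apply_moves:
  rows:
    - [[0,0,-10],[0,0,0],255]
    - [[0,0,-20],[0,0,0],255]
    - [[0,0,-20],[0,0,0],255]
    - [[0,-10,-9],[0,0,0],255]
    - [[2,-20,0],[0,0,0],255]
    - [[3,-35,0],[0,0,0],255]
    - [[3,-40,0],[0,0,0],255]
    - [[3,-40,0],[0,0,0],255]
    - [[3,-40,0],[0,0,0],255]
    - [[3,-40,0],[0,0,0],255]

```text
clock: 15.98
eef_pos: [0.5207, 0.1192, 0.1387]
tool_rot: [-3.141, -0.0, 0.001]
wrist_force: [0.5, 0.0, -4.3]
gripper_width: 0.05
```

Call:
apply_moves:
  rows:
    - [[3,-40,0],[0,0,0],255]
    - [[3,-30,0],[0,0,0],255]
    - [[2,-15,0],[0,0,0],255]
    - [[0,-7,0],[0,0,0],255]
    - [[0,0,0],[0,0,0],255]
    - [[0,0,0],[0,0,0],255]
    - [[0,0,0],[0,0,0],255]
    - [[0,0,0],[0,0,0],255]

```text
clock: 16.98
eef_pos: [0.5294, 0.2088, 0.1389]
tool_rot: [3.142, -0.001, 0.0]
wrist_force: [-0.5, -0.6, -4.1]
gripper_width: 0.0501
```

```bash
python3 look.py z8 .529 .209 .115; python3 - <<'E'
from h import *
im=bot.camera("top")[:,:,::-1]
b=blob(im,394,200,11);print(pix2w("top",b[0],b[1],.012).round(4))
cv2.imwrite("pics/t8.png",im);cv2.imwrite("pics/s8.png",bot.camera("scene")[:,:,::-1])
E
```

```text
scene crop origin 227 91 top 160 148 scale 5
{'clock': np.float64(17.075), 'eef_pos': array([0.5293, 0.209 , 0.1388]), 'tool_rot': array([ 3.1416e+00, -1.0000e-03,  1.0000e-04]), 'wrist_force': array([-0.1391,  0.3144, -3.3036]), 'wrist_torque': array([ 0.0032,  0.0508, -0.0506]), 'gripper_width': np.float64(0.0503), 'dq': array([ 0.0033,  0.0018, -0.0005,  0.0013, -0.0006, -0.0008])}
[ 0.5036 -0.3241  0.012 ]
```

View pics/z8.png

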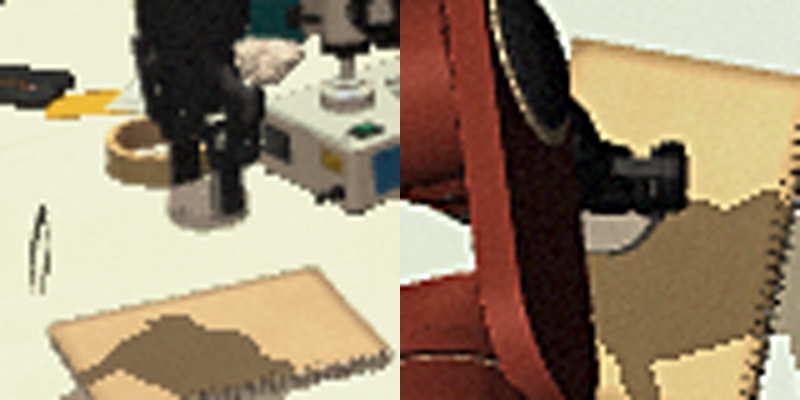

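View pics/t8.png

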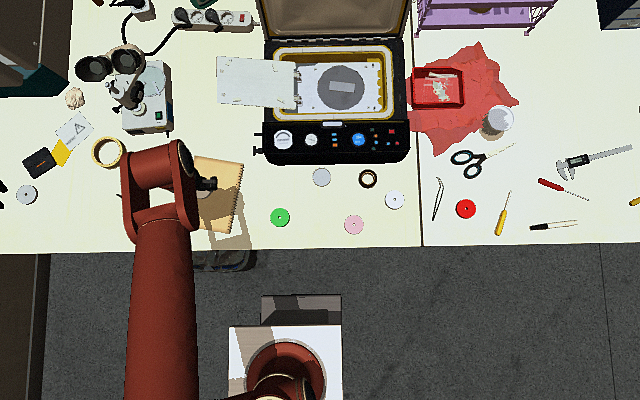

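View pics/s8.png

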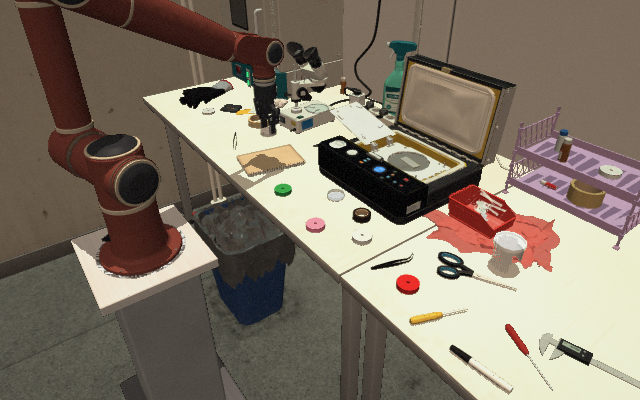

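The blank is level over the notebook. It shows at about (268,131) in the scene view, and the dish, tape roll, tweezers and light blank are all undisturbed. Handing in.

```bash
python3 -c "
from plant import bot
print(bot.job_done());o=bot.get_obs();print(o['clock'],o['eef_pos'],o['wrist_force'],o['gripper_width'])"
```

```text
the job is handed in; nothing more can be done
None
the job is handed in; nothing more can be done
```

The heavy blank is held level over the middle of the notebook, about 10 cm above its cover, and the job was handed in at about 17 s.

- **Light blank (right-hand one):** I lifted it about 5 cm for over a second and it read about 0.9 N. I set it back flat under contact control, about 2 mm from where it first lay by the cameras.
- **Heavy blank (the one beside the dish):** I lifted it the same way and it read about 4 N. The tool is at (0.529, 0.209, 0.139), which puts the blank's underside about 0.11 m above the table.
- **Last checks:** The blank is still gripped and the tool points straight down. The wrist force reads about −3.3 to −4.1 N. In the last pictures the dish, tape roll, tweezers and coloured look-alikes are where they were.
- **One disagreement:** The gripper reads 50–51 mm on a 55 mm disc, and it read lower at the higher grip force. I took this as finger flex, since the pictures showed each blank centred and level. State readings were not available after hand-in.

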